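# Start the glue bench's fume extractor

## Robot

A 6-joint arm with a two-finger parallel gripper is mounted at the origin on the work surface. World frame = base frame: x ahead of the robot, y to its left, z up, the work surface at z = 0. Lengths are in m, angles in rad, forces in N, time in s.
With the tool pointing down it reaches from about 0.425 to 0.95 m from the base axis. Payload 3.5 kg.
Tool frame: the origin (TCP) lies between the finger pads; the fingertips stand 19 mm ahead of it and the grasp point (between the pads) is the TCP; z points along the fingers, y is the line along which they close (so a half turn about z gives the same grasp; the last joint's range is limited). The gripper opens to 85 mm and grips with 20 to 120 N. Pads are 22 mm wide; open, the fingers measure 114 mm over their backs; the gripper's body (76 mm by 85 mm) begins 54 mm behind the grasp point. The pads swing forward as they close: fully open they stand 13 mm farther back than shut.
Start: joints at [-1.381, 0.286, 1.577, -0, 1.279, -0.15], TCP at [0.225, -0.636, 0.25] pointing down, gripper open.
Joint ranges: [-2.77, 2.77], [-0.9, 2.22], [0.21, 2.48], [-1.53, 4.67], [0.24, 2.81], [-2.84, 2.84]. Speed limits (rad/s): [2.79, 2.79, 3.14, 3.14, 3.14, 3.14].

## Interface

Orientations are given as a unit quaternion [x, y, z, w].
In Python, from plant import monitor, eyes, ctrl gives the robot as it stands.
- The arm moves only by the shell command python3 -m handwheel 'ROWS' [FORCE]. ROWS is JSON, a list of rows, each a list of 7 numbers: the shift along the tool's x, y, z in units of 40 cm (1.0 is 40 cm), then the turn, a rotation vector about the tool's x, y, z in units of pi rad (1.0 is pi rad), then the opening, from -1 (shut) to 1 (fully open). A call has 1 to 12 rows; each row is the pose to reach, as a shift and turn from the pose commanded when the call began, along the tool's axes at that moment, turning the shorter way round; what a row does not reach only later rows make up. A row lasts 1/8 s, in which the tool goes at most 62.5 mm and 10.7 degrees, less where a joint would pass 70% of its speed; a pose out of reach is approached as far as the arm can. A call with a number of a shift or a turn outside -1 to 1 is refused whole. A call with a gripper value outside its range is refused whole. The fingers move at their own pace and stop on an object; FORCE is the grip in N (left out, the last holds). Time passes only in rows, so rows that repeat a pose let the fingers close. It gives the time, the measured TCP pose, the force, the opening and the grip force at its end, in the units of the state.
- monitor.get_state(): the state, without advancing time (a new reading comes with each control period).
- eyes.read_camera(name): name is "scene" or "top" or "wrist"; returns the picture (384x512x3 uint8, red, green, blue); there is no depth.
- eyes.camera_params(name): a dict with "K" (3x3 intrinsics, pixels), "k1" (the pictures are not rectified: a ray, as slopes to the right and down, at radius r is drawn at 1 + k1 r^2 times it, then the intrinsics apply), "R" (3x3) and "t" (3): a world point X has camera coordinates R X + t. Camera axes: x right, y down, z forward; pixel columns grow to the right and rows downward; lengths in m; the calibration is good to about 2 mm. A picture is of the moment at which its call begins: read the wrist's pose just before it. camera_params takes no time and is no camera call; for the wrist camera it gives the pose at the moment of the call.
- ctrl.sign_off(): hands the job in; it is judged then, once.
The state is a dict: "time": time; "qpos": joint angles; "dq": joint speeds; "joint_efforts": joint torques, N m; "eef_pos": TCP position; "tcp_rot": TCP orientation; "contact_force": force on the tool from outside, world axes, zero at the start; "wrist_torque": the same for the moment, N m; "opening": opening from 0.0 (shut) to 1.0 (fully open); "finger_force": force on a finger pad.
Only numpy, scipy, OpenCV 4.12 (cv2) and the standard library are available. Lean on these libraries where they do the work, as an engineer would, in place of code of your own. Each camera call takes 0.05 s, during which the arm holds its last target. There are 200 camera calls.

## Task

Get the fume extractor on the glue bench running: first push its filter drawer fully home, then tip the rocker of the socket box fully over by pressing down its raised half (the half at the end of the box, away from the outlets), and last press the large round button on the extractor right in and let it spring back out. Only push, with the fingertips: pick nothing up, leave the small round button and the square key alone, and leave the loose corks, the glue gun and the screwdriver where they lie.

Things in the scene. Friction and masses are not known exactly. Their poses are not given: they have to be found in the camera images.
- extractor: Fume extractor, low grey cabinet fixed to the bench, 200 (x) x 220 (y) x 75 (z) mm; origin at the centre of its underside; its front looks along its -x, towards the robot (yaw up to 0.3 rad). On top near the front (own x = -55, y = -66, 0, +66 mm, in any order): large round button, small round button, square key, each in a 12 mm high black housing. Duct stub at the back.
- drawer (a joint): Filter drawer in the extractor's front, slides level along the extractor's +x. Value = how far it has been pushed in: 0.030 m = fully home against a hard stop, starts at 0 to 0.012. It resists with about 3 N of friction and stays where it is left. It has no handle.
- drawer_face (a point): Centre of the drawer's flat front plate (116 mm wide, 48 mm high, spanning 16 to 64 mm above the bench; this point is at 40 mm), on its outer face; moves with the drawer; x axis points in the pushing direction. The face is 8 mm in front of the cabinet's front when home, 38 mm at joint value 0.
- socket_box: White socket box fixed to the bench: 90 (x) x 260 (y) x 55 (z) mm, origin at the centre of its underside, three round outlets along the top and one large rocker at its +y end (yaw up to 0.3 rad).
- rocker (a joint): Rocker on the socket box, 36 mm (x) x 60 mm (y), hinged about the box's x direction at own y = 88 mm, 59 mm above the bench. Value: 0 rad = off, outer (+y) half raised; 0.30 rad = on, outer half fully down at a hard stop. Starts at 0 to 0.06. Resists with about 3 N at the pressing point; stays where it is left.
- rocker_on (a point): The point to press on the rocker: on the upper surface of its outer half, 22 mm from the hinge towards the end of the box; moves with the rocker, about 68 mm above the bench when off and 62 mm when on.
- start (a joint): Large round button, 34 mm across, on the extractor; spring return, about 5 N fully down. Joint value: travel pressed in, 0 = out, 0.006 m = fully in.
- start_top (a point): Centre of the top face of the large round button, 97 mm above the bench when out; moves with it.
- small (a joint): Small round button, 18 mm across, to be left alone; springs. Joint value: travel pressed in, 0 = out, 0.006 m = fully in.
- small_top (a point): Centre of the top face of the small round button, 97 mm above the bench.
- square (a joint): Square key, 26 x 26 mm, to be left alone; springs. Joint value: travel pressed in, 0 = out, 0.006 m = fully in.
- square_top (a point): Centre of the top face of the square key, 97 mm above the bench.
- cork_a: Bystander: wine cork, 24 mm across, 45 mm high, standing on the extractor's top behind the buttons; origin under its centre.
- cork_b: Bystander: the same kind of cork standing on the bench near the extractor's front corner, beside the drawer's path; origin under its centre.
- glue_gun: Bystander: green glue gun lying on its side behind the socket box, about 210 x 125 x 38 mm; origin under its barrel.
- screwdriver: Bystander: screwdriver, 180 mm long, lying in front of the socket box, along it; origin near its middle.

How it is judged:
On the way, in this order (a step that is already met when the one before it is completed fails the run):
1. the filter drawer is pushed fully home (value of joint drawer above 0.027 m and value of joint rocker below 0.1 rad), for 0.2 s.
2. the rocker is tipped fully over to on (value of joint rocker above 0.26 rad and value of joint drawer above 0.027 m), for 0.2 s.
3. the large round button is pressed right in (all of step 2 and value of joint start above 0.005 m), for 0.05 s.
At the end, for the whole second after the job is handed in: The drawer is home (within 3 mm of its stop), the rocker is over to on (above 0.26 of 0.30 rad), and the large round button, pressed at least 5 of its 6 mm after both, is out again (within 1.5 mm), like the two other keys; the loose corks, glue gun and screwdriver are within 20 mm of their starts (all of step 2 and value of joint each of start, small, square below 0.0015 m); the robot touches nothing.
It fails at once if the rocker is tipped before the drawer is home (value of joint rocker above 0.15 rad and value of joint drawer below 0.026 m).
It fails at once if the large round button is pressed before the rocker is on (value of joint start above 0.003 m and value of joint rocker below 0.25 rad).
It fails at once if the small round button or the square key is pressed (over 3 mm) (value of joint any of small, square above 0.003 m).
It fails at once if a loose cork, the glue gun or the screwdriver is moved more than 20 mm or lifted (distance of any of cork_a, cork_b, glue_gun, screwdriver from where it was at the start of the episode above 0.02 m).
It also fails if it takes over 61 s, if anything falls off the work surface, if the arm or the gripper's body presses on something with over 40 N, if the wrist force passes 120 N, or if a joint passes its speed limit or range.

## Working session

There is one attempt and no reset: what is moved stays moved. The work goes in short steps, Python scripts to look and compute and a shell command to move; the robot and the scene stay as the last step left them, time stands still between calls to the robot, and variables do not carry over. Pictures are saved under pics/ and viewed, at most 10 in all, crops included, and the job is handed in when it is done.

```bash
ls; mkdir -p pics
cat > h.py <<'E'
import numpy as np,cv2
from plant import monitor,eyes,ctrl
def params(n):
    p=eyes.camera_params(n); return [np.array(p[k],float) for k in("K","R","t")]+[p["k1"]]
def ray(P,uv):
    K,R,t,k1=P
    d=cv2.undistortPoints(np.array(uv,float).reshape(-1,1,2),K,np.array([k1,0,0,0.])).reshape(-1,2)
    d=np.c_[d,np.ones(len(d))]@R
    return -R.T@t,d
def plane(P,uv,z):
    o,d=ray(P,uv); return o+d*((z-o[2])/d[:,2])[:,None]
def proj(P,X):
    K,R,t,k1=P
    return cv2.projectPoints(np.array(X,float).reshape(-1,3),cv2.Rodrigues(R)[0],t,K,np.array([k1,0,0,0.]))[0].reshape(-1,2)
def tri(obs):
    A=np.zeros((3,3));b=np.zeros(3)
    for P,uv in obs:
        o,d=ray(P,[uv]);d=d[0]/np.linalg.norm(d[0]);M=np.eye(3)-np.outer(d,d);A+=M;b+=M@o
    return np.linalg.solve(A,b)
def snap(n,f):
    P=params(n);im=eyes.read_camera(n);cv2.imwrite(f,im[:,:,::-1]);return P,im
E
python3 - <<'E'
from h import *
for n in("scene","top"):
    P,im=snap(n,f"pics/{n}0.png");print(n,P,-P[1].T@P[2])
print(monitor.get_state())
E
```

```text
pics
scene [array([[465.17785034,   0.        , 255.06345077],
       [  0.        , 465.17785034, 193.62584035],
       [  0.        ,   0.        ,   1.        ]]), array([[ 0.26646701,  0.96367192,  0.01821417],
       [ 0.62361487, -0.15796655, -0.76560503],
       [-0.73491484,  0.21536711, -0.64305302]]), array([-0.16163088, -0.30654188,  1.64115381]), -0.11192903393298713] [ 1.44034167 -0.24611479  0.82360287]
top [array([[390.71093562,   0.        , 257.03367573],
       [  0.        , 390.71093562, 192.17203013],
       [  0.        ,   0.        ,   1.        ]]), array([[ 0.02131044, -0.99952805,  0.02212577],
       [-0.9948584 , -0.02339212, -0.09853712],
       [ 0.09900818, -0.01991214, -0.99488737]]), array([-0.01389478,  0.57717674,  0.87549435]), -0.041262245199167505] [0.48782413 0.01704612 0.92819904]
{'time': 0.1, 'qpos': array([-1.38100518e+00,  2.87117594e-01,  1.57801979e+00,  5.54755409e-06,
        1.27862873e+00, -1.50033687e-01]), 'dq': array([-6.91928395e-04, -7.14498057e-04, -4.24982958e-03, -3.75033497e-04,
       -1.38475082e-03,  5.59797464e-05]), 'joint_efforts': array([ 6.10283914e-04, -4.07296836e+01, -2.93699080e+01, -1.51623717e-04,
        3.42122286e-03,  3.47793666e-06]), 'eef_pos': array([ 0.22489408, -0.63584504,  0.2490643 ]), 'tcp_rot': array([ 9.85599134e-01,  1.69095140e-01, -1.89465790e-05, -1.08656918e-03]), 'contact_force': array([ 0.33248997,  0.96120142, -0.70213588]), 'wrist_torque': array([0.03349168, 0.00418098, 0.01918531]), 'finger_force': 0.0, 'opening': 1.0029980819307425}
```

View pics/top0.png

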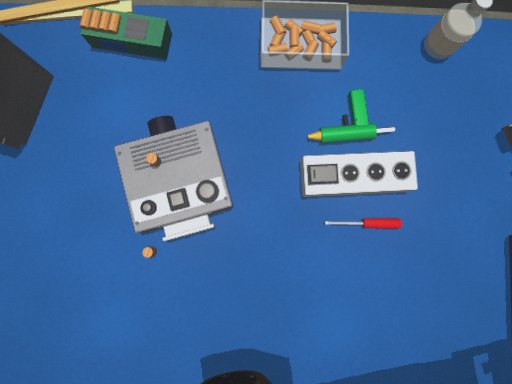

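View pics/scene0.png

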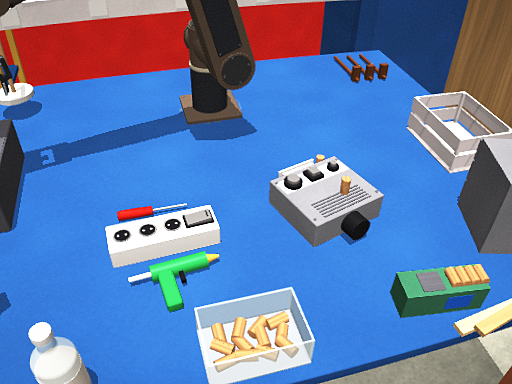

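The top view shows the extractor at about (175,175), with the large button at (207,191), the square key at (177,199), the small button at (148,208), the drawer plate at (188,228) and cork_b at (148,252). The socket box is at (360,174) with its rocker at (323,174). The scene view agrees, with the large button at (293,181) and the rocker at (200,217).

Run:
```python
from h import *
t=cv2.imread("pics/top0.png");s=cv2.imread("pics/scene0.png")
def c(im,x,y,w,h):return cv2.resize(im[y:y+h,x:x+w],(400,300),interpolation=cv2.INTER_CUBIC)
# 100x75 crops, x4
a=np.vstack([np.hstack([c(t,130,172,100,75),c(t,290,140,100,75)]),np.hstack([c(s,265,150,100,75),c(s,150,195,100,75)])])
cv2.imwrite("pics/crop0.png",a)
# box top quadrilateral, cabinet top quad, corks by masks in top view
P=params("top")
hsv=cv2.cvtColor(t,cv2.COLOR_BGR2HSV)
m=((hsv[...,1]<60)&(hsv[...,2]>40)).astype(np.uint8)
for nm,(x,y,w,h) in dict(ext=(105,110,135,140),box=(295,145,130,60)).items():
    mm=np.zeros_like(m);mm[y:y+h,x:x+w]=m[y:y+h,x:x+w]
    cs=max(cv2.findContours(mm,0,2)[0],key=cv2.contourArea)
    print(nm,cv2.minAreaRect(cs),cv2.approxPolyDP(cv2.convexHull(cs),3,True).reshape(-1,2).tolist())
om=cv2.inRange(hsv,(5,120,100),(20,255,255))
n,_,st,ce=cv2.connectedComponentsWithStats(om)
for i in range(1,n):
    if st[i,4]>30 and ce[i][1]>110: print("orange",st[i],ce[i])
```

```text
ext ((171.9461669921875, 175.96923828125), (121.64793395996094, 100.7739486694336), 74.74488067626953) [[208, 121], [232, 206], [213, 227], [163, 240], [135, 231], [114, 147], [157, 117]]
box ((358.6681823730469, 173.1990966796875), (40.80514144897461, 115.37500762939453), 87.20729064941406) [[414, 152], [416, 189], [303, 195], [304, 156]]
orange [147 153  10  11  86] [151.5 158. ]
orange [143 248  10   9  76] [147.67105263 251.97368421]
```

View pics/crop0.png

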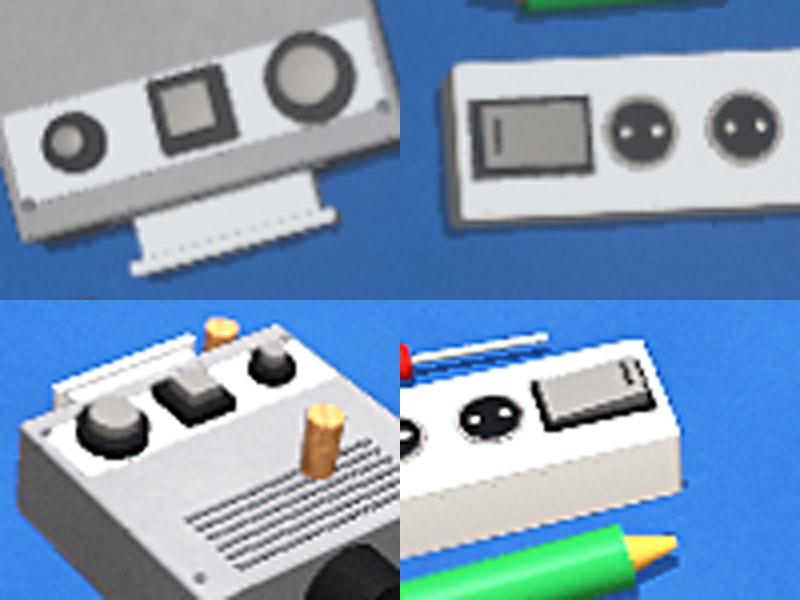

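Crop pixels map back to the full pictures as follows.
- **Top view:** large button (206.7,190.7), square (177,199), small (147,207), rocker (323.7,174.7), drawer plate outer top edge from (163.2,239.5) to (213.7,225.7).
- **Scene view:** large button (294.2,178.2), square (315,169.2), small (333,161.8), rocker (198.7,218).

Run:
```python
from h import *
T=params("top");S=params("scene")
np.set_printoptions(precision=4,suppress=True)
for n,a,b,z in [("large",(206.7,190.7),(294.2,178.2),.097),("sq",(177,199),(315,169.2),.097),("small",(147,207),(333,161.8),.097),("rocker",(323.7,174.7),(198.7,218),.064)]:
    print(n,tri([(T,a),(S,b)]),plane(T,[a],z)[0],plane(S,[b],z)[0])
pl=plane(T,[(163.2,239),(213.7,225.5)],.064);print("plate",pl,pl.mean(0),np.degrees(np.arctan2(*(pl[1]-pl[0])[:2])))
print("cab",plane(T,[(208,121),(232,206),(135,231),(114,147)],.075))
print("box",plane(T,[(414,152),(416,189),(303,195),(304,156)],.055))
print("corkb",plane(T,[(147.7,252)],.045),"corka",plane(T,[(151.5,158)],.12))
```

```text
large [0.5719 0.1097 0.094 ] [0.5712 0.1079 0.097 ] [0.5757 0.1098 0.097 ]
sq [0.5526 0.1728 0.0969] [0.5519 0.1705 0.097 ] [0.5529 0.1752 0.097 ]
small [0.5335 0.2339 0.0968] [0.5334 0.2335 0.097 ] [0.5337 0.2342 0.097 ]
rocker [ 0.6183 -0.1478  0.0575] [ 0.6167 -0.149   0.064 ] [ 0.6264 -0.1463  0.064 ]
plate [[0.4659 0.2032 0.064 ]
 [0.4979 0.0936 0.064 ]] [0.4819 0.1484 0.064 ] 163.722887204737
cab [[0.7299 0.1129 0.075 ]
 [0.5411 0.054  0.075 ]
 [0.4819 0.2628 0.075 ]
 [0.6658 0.3191 0.075 ]]
box [[ 0.6764 -0.3606  0.055 ]
 [ 0.5905 -0.3635  0.055 ]
 [ 0.5708 -0.1041  0.055 ]
 [ 0.6599 -0.1055  0.055 ]]
corkb [[0.4357 0.2407 0.045 ]] corka [[0.6349 0.2231 0.12  ]]
```

```bash
cat >> h.py <<'E'
from scipy.spatial.transform import Rotation as Ro
def to(*targets):  # (x,y,z,yaw of tool x) -> row numbers from the present pose
    s=monitor.get_state();R=Ro.from_quat(s["tcp_rot"])
    print("t",round(s["time"],2),"tcp",np.round(s["eef_pos"],4),"F",np.round(s["contact_force"],1))
    for x,y,z,w in targets:
        c,k=np.cos(w),np.sin(w);D=Ro.from_matrix(np.array([[c,k,0],[k,-c,0],[0,0,-1.]]))
        print(np.round(np.r_[R.inv().apply(np.array([x,y,z])-s["eef_pos"])/.4,(R.inv()*D).as_rotvec()/np.pi],4).tolist())
E
python3 - <<'E'
from h import *
to((.52,-.3,.25,.295),(.53,0,.25,.295),(.43,.132,.2,.295),(.43,.132,.063,.295))
E
```

```text
t 0.1 tcp [ 0.2249 -0.6358  0.2491] F [ 0.3  1.  -0.7]
[0.9754, -0.5457, -0.0008, -0.0007, -0.0001, 0.0143]
[1.249, -1.2445, 0.0007, -0.0007, -0.0001, 0.0143]
[1.1232, -1.6387, 0.1266, -0.0007, -0.0001, 0.0143]
[1.1231, -1.6379, 0.4691, -0.0007, -0.0001, 0.0143]
```

```bash
python3 -m handwheel '[[0.9754,-0.5457,0,0,0,0.0143,-1],[0.9754,-0.5457,0,0,0,0.0143,-1],[0.9754,-0.5457,0,0,0,0.0143,-1],[0.9754,-0.5457,0,0,0,0.0143,-1],[0.9754,-0.5457,0,0,0,0.0143,-1],[0.9754,-0.5457,0,0,0,0.0143,-1],[0.9754,-0.5457,0,0,0,0.0143,-1],[0.9754,-0.5457,0,0,0,0.0143,-1],[0.9754,-0.5457,0,0,0,0.0143,-1]]' 40
python3 - <<'E'
from h import *
to((.53,0,.25,.295),(.43,.132,.2,.295),(.43,.132,.063,.295))
E
```

```text
time: 1.23
eef_pos: [0.52, -0.3002, 0.2498]
tcp_rot: [0.989, 0.148, -0.001, -0.0]
contact_force: [0.4, 0.1, 0.4]
opening: 0.002
finger_force: 0.0
t 1.23 tcp [ 0.52   -0.3002  0.2498] F [0.4 0.1 0.4]
[0.2429, -0.7105, -0.0004, -0.0001, 0.0003, 0.0004]
[0.1003, -1.0991, 0.1249, -0.0001, 0.0003, 0.0004]
[0.1007, -1.0989, 0.4674, -0.0001, 0.0003, 0.0004]
```

```bash
python3 -m handwheel '[[0.243,-0.71,0,0,0,0,-1],[0.243,-0.71,0,0,0,0,-1],[0.243,-0.71,0,0,0,0,-1],[0.243,-0.71,0,0,0,0,-1],[0.243,-0.71,0,0,0,0,-1],[0.1,-1,0.125,0,0,0,-1],[0.1,-1,0.125,0,0,0,-1],[0.1,-1,0.125,0,0,0,-1],[0.1,-1,0.125,0,0,0,-1]]'
python3 - <<'E'
from h import *
to((.43,.132,.2,.295),(.43,.132,.063,.295))
E
```

```text
time: 2.35
eef_pos: [0.4422, 0.0929, 0.2003]
tcp_rot: [0.989, 0.147, 0.0, 0.0]
contact_force: [0.2, -0.6, 1.0]
opening: -0.002
finger_force: 0.0
t 2.35 tcp [0.4422 0.0929 0.2003] F [ 0.2 -0.6  1. ]
[-0.0008, -0.1023, 0.0008, 0.0002, -0.0001, -0.0002]
[-0.0009, -0.1026, 0.3433, 0.0002, -0.0001, -0.0002]
```

```bash
python3 -m handwheel '[[0,-0.1025,0,0,0,0,-1],[0,-0.1025,0.15,0,0,0,-1],[0,-0.1025,0.3,0,0,0,-1],[0,-0.1025,0.343,0,0,0,-1],[0,-0.1025,0.343,0,0,0,-1]]'
python3 - <<'E'
from h import *
to((.53,.162,.063,.295))
P,im=snap("top","pics/top1.png")
s=im[140:260,100:260,::-1];cv2.imwrite("pics/c1.png",cv2.resize(s,(800,600),interpolation=cv2.INTER_CUBIC))
E
```

```text
time: 2.98
eef_pos: [0.4312, 0.1315, 0.0624]
tcp_rot: [0.989, 0.146, -0.001, 0.0]
contact_force: [0.5, 0.4, -0.2]
opening: 0.002
finger_force: 0.0
t 2.98 tcp [0.4312 0.1315 0.0624] F [ 0.5  0.4 -0.2]
[0.2586, -0.0017, -0.002, -0.0, 0.0006, -0.0008]
```

View pics/c1.png

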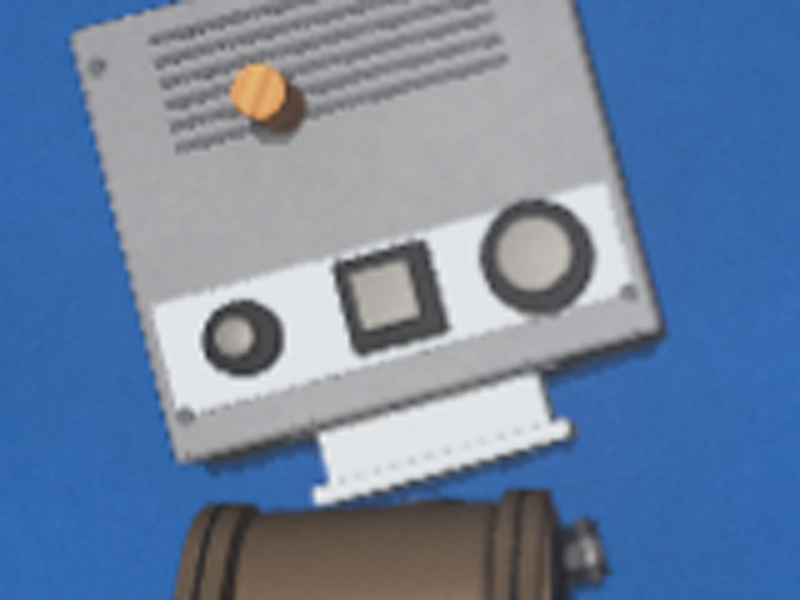

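The wrist hangs in front of the drawer plate, whose outer edge runs from (315,495) to (575,430) in the crop; its path is clear of the cork and the keys.

```bash
python3 -m handwheel '[[0.05,0,0,0,0,0,-1],[0.08,0,0,0,0,0,-1],[0.095,0,0,0,0,0,-1],[0.11,0,0,0,0,0,-1],[0.12,0,0,0,0,0,-1],[0.13,0,0,0,0,0,-1],[0.138,0,0,0,0,0,-1],[0.145,0,0,0,0,0,-1],[0.145,0,0,0,0,0,-1]]'
```

```text
time: 4.15
eef_pos: [0.486, 0.15, 0.063]
tcp_rot: [0.989, 0.147, 0.0, -0.0]
contact_force: [-1.6, -0.6, -0.5]
opening: 0.001
finger_force: 0.7
```

```bash
for i in 1 2 3; do python3 -m handwheel '[[0.005,0,0,0,0,0,-1],[0.01,0,0,0,0,0,-1],[0.01,0,0,0,0,0,-1]]' | egrep 'eef|contact'; done
```

```text
eef_pos: [0.4896, 0.1511, 0.063]
contact_force: [-2.3, -1.3, 0.2]
eef_pos: [0.4912, 0.1517, 0.063]
contact_force: [-9.6, -3.6, 7.7]
eef_pos: [0.4913, 0.1517, 0.0629]
contact_force: [-20.4, -9.4, 18.5]
```

The force rose against the stop at the predicted home position, so the drawer is home. Next I retreat and go over to the rocker.

```bash
python3 -m handwheel '[[-0.05,0,0,0,0,0,-1],[-0.12,0,0,0,0,0,-1],[-0.12,0,-0.15,0,0,0,-1],[-0.12,0,-0.3,0,0,0,-1],[-0.12,0,-0.3,0,0,0,-1]]'
python3 - <<'E'
from h import *
to((.5,-.05,.18,.07),(.6162,-.1198,.18,.07),(.6162,-.1198,.1,.07))
T=params("top");im=eyes.read_camera("top");cv2.imwrite("pics/top2.png",im[140:260,100:260,::-1])
E
```

```text
time: 5.9
eef_pos: [0.4561, 0.1401, 0.1902]
tcp_rot: [0.989, 0.147, 0.008, 0.0]
contact_force: [0.3, -0.4, -0.2]
opening: 0.002
finger_force: 0.0
t 5.9 tcp [0.4561 0.1401 0.1902] F [ 0.3 -0.4 -0.2]
[-0.0336, 0.4866, 0.0262, 0.0003, -0.0053, 0.0716]
[0.1936, 0.738, 0.0306, 0.0003, -0.0053, 0.0716]
[0.1903, 0.7374, 0.2306, 0.0003, -0.0053, 0.0716]
```

```bash
python3 -m handwheel '[[-0.034,0.487,0.02,0,0,0.0716,-1],[-0.034,0.487,0.02,0,0,0.0716,-1],[-0.034,0.487,0.02,0,0,0.0716,-1],[-0.034,0.487,0.02,0,0,0.0716,-1],[0.193,0.738,0.02,0,0,0.0716,-1],[0.193,0.738,0.02,0,0,0.0716,-1],[0.193,0.738,0.02,0,0,0.0716,-1],[0.193,0.738,0.02,0,0,0.0716,-1]]'
python3 - <<'E'
from h import *
to((.6162,-.1198,.11,.07),(.6162,-.1198,.0875,.07))
v=[cv2.resize(cv2.imread("pics/top2.png"),(400,300))]
P,im=snap("wrist","pics/w0.png");v.append(cv2.resize(im[:,:,::-1],(400,300)))
print(proj(P,[(.618,-.1457,.064),(.6167,-.1238,.068)])*400/512)
cv2.imwrite("pics/v2.png",np.hstack(v))
E
```

```text
time: 6.95
eef_pos: [0.6104, -0.1195, 0.1733]
tcp_rot: [0.999, 0.035, -0.001, -0.001]
contact_force: [-0.0, -0.1, 0.2]
opening: -0.003
finger_force: 0.0
t 6.95 tcp [ 0.6104 -0.1195  0.1733] F [-0.  -0.1  0.2]
[0.0147, 0.002, 0.1583, -0.0006, 0.0008, 0.0001]
[0.0149, 0.0021, 0.2146, -0.0006, 0.0008, 0.0001]
[[225.19607437 140.73713215]
 [203.30338823 141.5245517 ]]
```

View pics/v2.png

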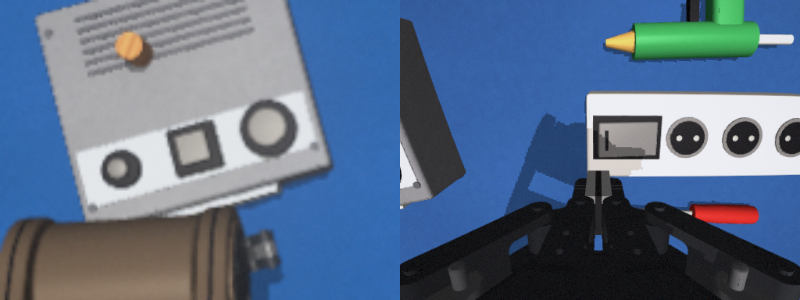

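On the left, the plate now stands just off the cabinet (drawer home). On the right, the rocker centre is at about (228,138) of the half-picture, against a predicted hinge at (225,141), so the rocker position holds and I can press.

```bash
python3 -m handwheel '[[0.015,0.002,0.08,0,0,0,-1],[0.015,0.002,0.16,0,0,0,-1],[0.015,0.002,0.2,0,0,0,-1],[0.015,0.002,0.21,0,0,0,-1],[0.015,0.002,0.218,0,0,0,-1],[0.015,0.002,0.226,0,0,0,-1],[0.015,0.002,0.226,0,0,0,-1]]'; for i in 1 2; do python3 -m handwheel '[[0,0,0.003,0,0,0,-1],[0,0,0.006,0,0,0,-1],[0,0,0.006,0,0,0,-1]]' | egrep 'eef|contact'; done
```

```text
time: 7.88
eef_pos: [0.6177, -0.121, 0.0858]
tcp_rot: [0.999, 0.035, 0.001, 0.0]
contact_force: [0.7, 0.9, 1.2]
opening: -0.002
finger_force: 0.9
eef_pos: [0.6175, -0.1208, 0.0828]
contact_force: [1.3, 2.5, 2.8]
eef_pos: [0.6174, -0.1208, 0.0806]
contact_force: [1.3, 4.8, 7.1]
```

```bash
for i in 1 2 3; do python3 -m handwheel '[[0,0,0.003,0,0,0,-1],[0,0,0.006,0,0,0,-1],[0,0,0.006,0,0,0,-1]]' | egrep 'eef|contact'; done
```

```text
eef_pos: [0.6176, -0.1208, 0.0803]
contact_force: [-3.2, 5.4, 14.0]
eef_pos: [0.6177, -0.1209, 0.08]
contact_force: [-7.9, 7.0, 22.9]
eef_pos: [0.6179, -0.1209, 0.0797]
contact_force: [-11.6, 7.8, 31.5]
```

The force rises steeply at z 0.080, so the rocker is on its stop. Next I lift and move to the large button.

```bash
python3 -m handwheel '[[0,0,-0.1,0,0,0,-1],[0,0,-0.25,0,0,0,-1],[0,0,-0.29,0,0,0,-1],[0,0,-0.29,0,0,0,-1]]'
python3 - <<'E'
from h import *
to((.572,.109,.19,.295))
P,im=snap("scene","pics/s3.png");v=[im[195:270,150:250]]
P,im=snap("wrist","pics/w3.png");v.append(im)
cv2.imwrite("pics/v3.png",np.hstack([cv2.resize(i,(400,300),interpolation=cv2.INTER_CUBIC) for i in v])[:,:,::-1])
E
```

```text
time: 10.25
eef_pos: [0.617, -0.1218, 0.1892]
tcp_rot: [0.999, 0.035, 0.0, 0.001]
contact_force: [-0.4, 0.1, -0.9]
opening: -0.0
finger_force: 0.0
t 10.25 tcp [ 0.617  -0.1218  0.1892] F [-0.4  0.1 -0.9]
[-0.0719, -0.5833, -0.0031, 0.0006, -0.0002, -0.0717]
```

View pics/v3.png

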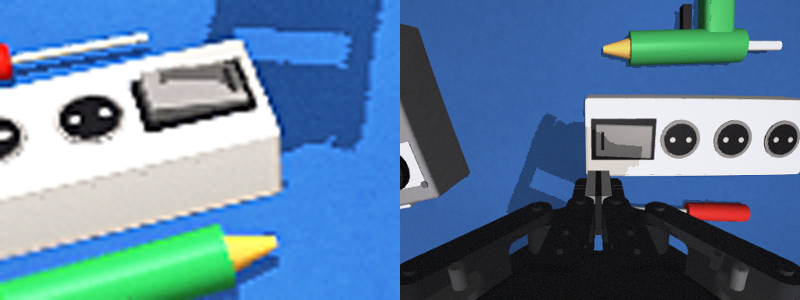

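In the scene crop the rocker at (195,90) has its outer end (250,90) sunk and its outlet-side end (140,105) raised, so it is on; the screwdriver and gun have not moved.

```bash
python3 -m handwheel '[[-0.072,-0.583,0,0,0,-0.0717,-1],[-0.072,-0.583,0,0,0,-0.0717,-1],[-0.072,-0.583,0,0,0,-0.0717,-1],[-0.072,-0.583,0,0,0,-0.0717,-1],[-0.072,-0.583,0,0,0,-0.0717,-1],[-0.072,-0.583,0,0,0,-0.0717,-1]]'
python3 - <<'E'
from h import *
to((.572,.109,.121,.295))
P,im=snap("wrist","pics/w4.png");print(proj(P,[(.572,.109,.097)]))
E
```

```text
time: 11.1
eef_pos: [0.5711, 0.1093, 0.1866]
tcp_rot: [0.989, 0.147, -0.002, 0.0]
contact_force: [-0.3, -0.5, 0.4]
opening: 0.001
finger_force: 0.0
t 11.1 tcp [0.5711 0.1093 0.1866] F [-0.3 -0.5  0.4]
[0.0026, 0.0014, 0.1639, -0.0001, 0.0012, 0.0002]
[[254.42818559 193.58225542]]
```

View pics/w4.png

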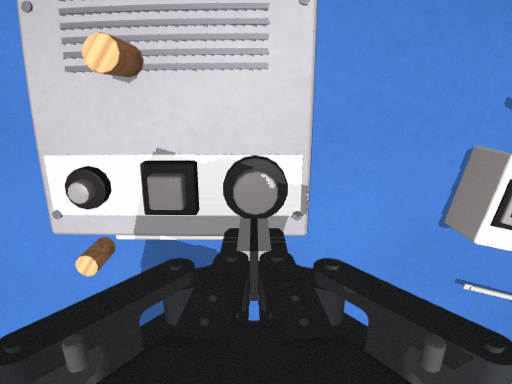

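The large button is at (255,190), within 4 px of the prediction, and the tip is lined up over it.

```bash
python3 -m handwheel '[[0.004,0.001,0.08,0,0,0,-1],[0.004,0.001,0.15,0,0,0,-1],[0.004,0.001,0.17,0,0,0,-1],[0.004,0.001,0.178,0,0,0,-1],[0.004,0.001,0.186,0,0,0,-1],[0.004,0.001,0.19,0,0,0,-1],[0.004,0.001,0.19,0,0,0,-1]]'; for i in 1 2; do python3 -m handwheel '[[0,0,0.003,0,0,0,-1],[0,0,0.005,0,0,0,-1],[0,0,0.005,0,0,0,-1]]' | egrep 'eef|contact'; done
```

```text
time: 12.02
eef_pos: [0.5745, 0.1095, 0.114]
tcp_rot: [0.989, 0.147, 0.001, 0.0]
contact_force: [0.4, -1.9, 2.9]
opening: -0.001
finger_force: 1.3
eef_pos: [0.5745, 0.1096, 0.1115]
contact_force: [2.1, -2.9, 4.1]
eef_pos: [0.5745, 0.1096, 0.11]
contact_force: [1.4, -1.8, 7.2]
```

```bash
for i in 1 2; do python3 -m handwheel '[[0,0,0.003,0,0,0,-1],[0,0,0.006,0,0,0,-1],[0,0,0.006,0,0,0,-1]]' | egrep 'eef|contact'; done
```

```text
eef_pos: [0.5746, 0.1096, 0.1098]
contact_force: [-4.2, -2.7, 17.6]
eef_pos: [0.5748, 0.1096, 0.1096]
contact_force: [-8.6, -3.5, 26.7]
```

The button is on its stop, so I lift and check.

```bash
python3 -m handwheel '[[0,0,-0.05,0,0,0,-1],[0,0,-0.2,0,0,0,-1],[0,0,-0.3,0,0,0,-1],[-0.2,0.2,-0.35,0,0,0,-1],[-0.2,0.4,-0.35,0,0,0,-1],[-0.2,0.4,-0.35,0,0,0,-1],[-0.2,0.4,-0.35,0,0,0,-1],[-0.2,0.4,-0.35,0,0,0,-1]]'
python3 - <<'E'
from h import *
v=[snap(n,f"pics/{n}9.png")[1] for n in("top","scene")]
v=[v[0][100:265,110:330],v[1][140:290,90:390-100+110]]
cv2.imwrite("pics/end.png",np.hstack([cv2.resize(i,(400,300),interpolation=cv2.INTER_CUBIC) for i in v])[:,:,::-1])
E
```

```text
time: 14.52
eef_pos: [0.5427, -0.0658, 0.2424]
tcp_rot: [0.989, 0.147, -0.001, -0.001]
contact_force: [0.2, -0.1, -0.4]
opening: 0.004
finger_force: 0.0
```

View pics/end.png

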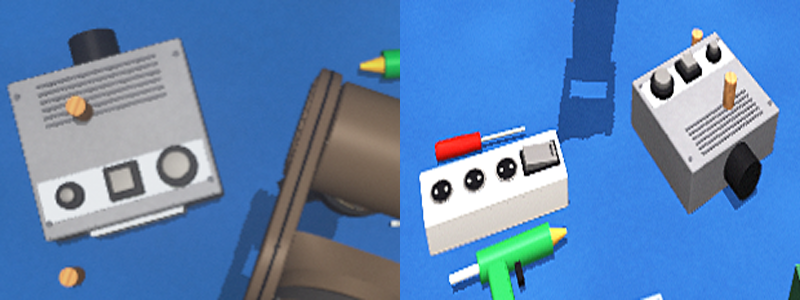

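The drawer plate at (140,222) is home, the large button at (178,165) is out again, the rocker at (540,155) is on, the corks stand where they were, and the robot is clear.

```bash
python3 -c "from plant import ctrl;print(ctrl.sign_off())"
```

```text
the job is handed in; nothing more can be done
None
```

I pushed the drawer home, tipped the rocker on, then pressed the large button in and it sprang back out; I handed the job in at about 14.6 s, and sign-off returned no verdict.

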